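# Close up the parts chest

## Task

Close up the small grey parts chest: first push both of its open drawers in until they are fully home, and only then swing the raised lid forward and push it down flat onto the rim. Do it all by pushing with the fingertips, without gripping or lifting anything, leave the chest where it stands, do not disturb the dish, bottle and cap around it, and finish with the hand clear.

Things in the scene. Friction and masses are not known exactly. Their poses are not given: they have to be found in the camera images.
- chest: Low grey sheet-metal chest, 110 mm deep (x: front face -55 mm, rear wall +55 mm), 200 mm wide (y), rim 80 mm up, loose on four 12 mm feet (about 3 kg; a push over 15 N may slide it). Origin: centre of its underside, at bench height. Front looks to its -x, roughly to the robot; +y is left seen from there. Two drawers side by side; above them a shallow open tray that the lid covers.
- left_drawer (a joint): How far the left drawer (+y side) is pulled out, m: 0 is shut, its front flush with the chest's front face; the start is 0.025 to 0.045. It slides along the chest's x, about 1 N of friction, stays where it is left. No catch.
- right_drawer (a joint): The same for the right drawer (-y side).
- left_drawer_front (a point): Centre of the left drawer's outer front face, which is flat, 92 mm wide and 38 mm high (17 to 55 mm above the bench), with only a dark flush pull marking, nothing to hook. At chest y = +48 mm, 36 mm above the bench; moves with the drawer. Axes as the chest's: the face looks to -x.
- right_drawer_front (a point): The same for the right drawer, at chest y = -48 mm.
- lid (a joint): Angle of the lid, rad: 0 is shut flat on the rim, about 1.57 is upright; the start is 1.45 to 1.75. A stiff hinge (about 0.14 N m of friction) holds it at any angle: it does not fall shut by itself.
- lid_hinge (a point): Middle of the lid's hinge line, which runs along the chest's y at chest x = +55 mm, 80 mm above the bench (the rear top edge). Axes as the chest's.
- lid_edge (a point): Middle of the free edge of the lid, on its outer face (upper face when shut, rear face when open). The lid is a flat plate, 112 mm from hinge line to free edge, 200 mm wide; its outer face lies 6.5 mm outward of the hinge line. Moves with the lid: at angle 0 it is 112 mm from the hinge toward chest -x, at 1.57 straight above it. Push the outer face from behind, forward then down.
- jar: Bystander: low white dish with a dark knobbed lid, 60 mm across, 36 mm high, right of the chest. Origin: centre of its underside.
- bottle: Bystander: glass bottle with a black cap, 38 mm across, 84 mm high, to the right of the chest, towards its rear. Origin: centre of its underside.
- cap: Bystander: flat white round cap, 45 mm across, 12 mm high, behind the chest. Origin: centre of its underside.
There are look-alikes about, which are no part of the job. Of the things that look like the chest, the larger one is meant.

How it is judged:
On the way, in this order (a step that is already met when the one before it is completed fails the run):
1. both drawers are pushed fully home while the lid still stands open (value of joint each of left_drawer, right_drawer below 0.003 m and value of joint lid above 1 rad), for 0.2 s.
2. the lid is pushed down flat onto the rim (value of joint lid below 0.035 rad), for 0.2 s.
At the end, for the whole second after the job is handed in: Both drawers are within 3 mm of shut, the lid within 0.035 rad (4 mm at its free edge) of flat, the chest at rest on the bench, and the dish, bottle and cap within 20 mm of where they stood (value of joint each of left_drawer, right_drawer below 0.003 m and value of joint lid below 0.035 rad and linear speed of chest below 0.01 m/s and height (world z) of chest below 0.005 m and distance of each of jar, bottle, cap from where it was at the start of the episode below 0.02 m); the robot touches nothing.
It fails at once if the chest is shoved more than 15 mm from its place (distance of chest from where it was at the start of the episode above 0.015 m).
It fails at once if the chest is lifted or tipped (height (world z) of chest above 0.01 m or angle between chest's own z axis and vertical above 0.1 rad).
It fails at once if a bystander is lifted, or moved or knocked more than 20 mm (distance of any of jar, bottle, cap from where it was at the start of the episode above 0.02 m).
It also fails if it takes over 72 s, if anything falls off the work surface, if the arm or the gripper's body presses on something with over 40 N, if the wrist force passes 120 N, or if a joint passes its speed limit or range.

## Robot

A 6-joint arm with a two-finger parallel gripper is mounted at the origin on a cart in front of the work surface, level with it; the furniture and walls round the work are solid. World frame = base frame: x ahead of the robot, y to its left, z up, the work surface at z = 0. Lengths are in m, angles in rad, forces in N, time in s.
With the tool pointing down it reaches from about 0.225 to 0.875 m from the base axis. Payload 3.4 kg.
Tool frame: the origin (TCP) lies at the very end of the fingers, on their centre line; the grasp point (between the pads) lies 19 mm behind it; z points along the fingers, x is the direction in which the jaws open and shut, and the axes are right-handed (so a half turn about z gives the same grasp; the last joint's range is limited). The gripper opens to 85 mm and grips with 20 to 120 N. Pads are 22 mm wide; open, the fingers measure 114 mm over their backs; the gripper's body (76 mm by 85 mm) begins 54 mm behind the grasp point. The pads swing forward as they close: fully open they stand 13 mm farther back than shut.
Start: joints at [-1.409, 0.276, 1.505, -0, 1.361, -0.121], TCP at [0.16, -0.552, 0.231] pointing down, gripper open.
Joint ranges: [-2.89, 2.89], [-0.75, 2.08], [0.22, 2.7], [-1.18, 4.32], [0.11, 2.71], [-2.7, 2.7]. Speed limits (rad/s): [2.57, 2.57, 3.14, 3.14, 3.14, 3.14].

## Interface

Orientations are given as a unit quaternion [w, x, y, z].
In Python, from rig import manip gives the robot as it stands.
- The arm moves only by the tool send_rows, never from a script. Its argument "increments" is a list of rows, each a list of 5 numbers: the opening, from 0 (shut) to 1 (fully open), then the shift along the tool's x, y, z in m, then the turn about the tool's z in rad. A call has 1 to 8 rows; each row shifts and turns the commanded pose from where the row before left it, along the tool's axes as they then stand; what a row does not reach is not made up. A row lasts 1/8 s, in which the tool goes at most 62.5 mm and 10.7 degrees, less where a joint would pass 70% of its speed; a pose out of reach is approached as far as the arm can. A call is refused whole if a number of a shift passes 0.0625 or a number of a turn 0.188, either way. A call with a gripper value outside its range is refused whole. The fingers move at their own pace and stop on an object; "squeeze" is the grip in N (left out, the last holds). Time passes only in rows, so rows that do not move let the fingers close. It gives the time, the measured TCP pose, the force and the opening at its end, in the units of the state.
- manip.get_state(): the state, without advancing time (a new reading comes with each control period).
- manip.get_image(name): name is "scene" or "top" or "wrist"; returns the picture (420x560x3 uint8, red, green, blue); there is no depth.
- manip.calibration(name): a dict with "fx", "fy", "cx", "cy" (pixels), "distortion" ([k1, k2, p1, p2, k3] as OpenCV has them; the pictures are not rectified), "camera_from_world" (4x4, takes a point from world to camera coordinates). Camera axes: x right, y up, looking along -z (the intrinsics and any distortion apply to the point x, -y, -z); pixel columns grow to the right and rows downward; lengths in m; the calibration is good to about 2 mm. A picture is of the moment at which its call begins: read the wrist's pose just before it. calibration takes no time and is no camera call; for the wrist camera it gives the pose at the moment of the call.
- manip.sign_off(): hands the job in, once; it reports no verdict.
The state is a dict: "clock": time; "qpos": joint angles; "qd": joint speeds; "effort": joint torques, N m; "position": TCP position; "ee_rot": TCP orientation; "contact_force": force on the tool from outside, world axes, zero at the start; "moment": the same for the moment, N m; "width": finger opening in m.
Only numpy, scipy, OpenCV 4.12 (cv2) and the standard library are available. Lean on these libraries where they do the work, as an engineer would, in place of code of your own. Each camera call takes 0.05 s, during which the arm holds its last target.

## Working session

There is one attempt and no reset: what is moved stays moved. The work goes in short steps, Python scripts to look and compute and a tool call to move; the robot and the scene stay as the last step left them, time stands still between calls to the robot, and variables do not carry over. Pictures are saved under pics/ and viewed, and the job is handed in when it is done.

Besides the shell and the picture viewer there is one more tool, called after "Emit:" in YAML: its name, and indented under it one key for each argument. send_rows: Moves the arm, as the interface text tells. Its arguments: {"type":"object","properties":{"increments":{"type":"array","items":{"type":"array","items":{"type":"number"}}},"squeeze":{"type":"number"}},"required":["increments"]}

```bash
mkdir -p pics; ls; python3 - <<'E'
from rig import manip
import cv2,numpy as np
s=manip.get_state();print({k:np.round(v,3) for k,v in s.items()})
for n in ["scene","top","wrist"]:
    c=manip.calibration(n);print(n,c)
    cv2.imwrite(f"pics/a_{n}.png",manip.get_image(n)[:,:,::-1])
E
```

```text
pics
{'clock': np.float64(0.0), 'qpos': array([-1.409,  0.277,  1.506,  0.   ,  1.361, -0.121]), 'qd': array([-0.   , -0.001, -0.001, -0.002,  0.001, -0.002]), 'effort': array([-1.0000e-03, -4.1677e+01, -2.4580e+01, -0.0000e+00,  1.1000e-02,
       -0.0000e+00]), 'position': array([ 0.16 , -0.552,  0.23 ]), 'ee_rot': array([-0.001,  0.8  , -0.6  , -0.001]), 'contact_force': array([0.481, 0.55 , 0.416]), 'moment': array([-0.007,  0.062, -0.006]), 'width': np.float64(0.085)}
scene {'fx': 397.4811461004898, 'fy': 397.4811461004898, 'cx': 277.170735680649, 'cy': 206.25849874099373, 'distortion': array([-0.04549743,  0.        ,  0.        ,  0.        ,  0.        ]), 'camera_from_world': array([[ 0.71460818, -0.69944207,  0.01076753, -0.61488214],
       [ 0.3813524 ,  0.40243316,  0.83223668, -0.10639983],
       [-0.58643456, -0.59061692,  0.55431594, -0.85068208],
       [ 0.        ,  0.        ,  0.        ,  1.        ]])}
top {'fx': 424.4570138538709, 'fy': 424.4570138538709, 'cx': 283.0127643953362, 'cy': 208.1734823312226, 'distortion': array([-0.07997046,  0.        ,  0.        ,  0.        ,  0.        ]), 'camera_from_world': array([[ 0.00417773, -0.99992442, -0.01156252, -0.38112785],
       [ 0.99053826,  0.00255186,  0.1372131 , -0.48702253],
       [-0.13717323, -0.01202636,  0.99047406, -0.87032058],
       [ 0.        ,  0.        ,  0.        ,  1.        ]])}
wrist {'fx': 360.64227250463006, 'fy': 360.64227250463006, 'cx': 278.2541229376332, 'cy': 211.85686191475304, 'distortion': array([-0.01427337,  0.        ,  0.        ,  0.        ,  0.        ]), 'camera_from_world': array([[ 0.27887951, -0.96032498, -0.0014686 , -0.57491117],
       [ 0.92426561,  0.26882233, -0.27104913,  0.03359734],
       [ 0.26069004,  0.07423267,  0.96256439, -0.37911986],
       [ 0.        ,  0.        ,  0.        ,  1.        ]])}
```

View pics/a_scene.png

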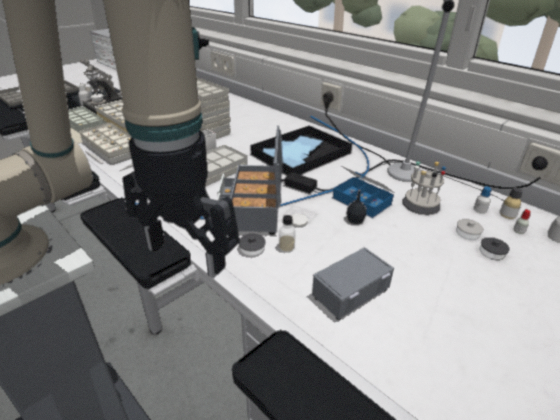

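View pics/a_top.png

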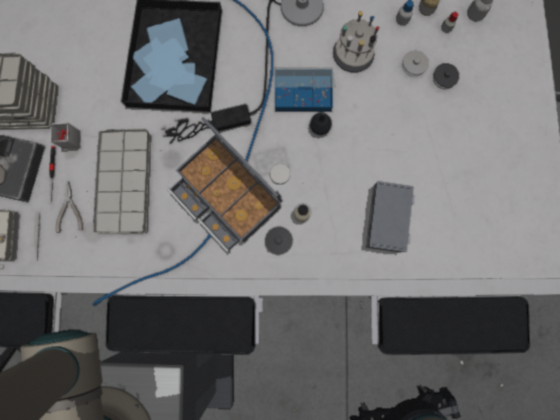

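View pics/a_wrist.png

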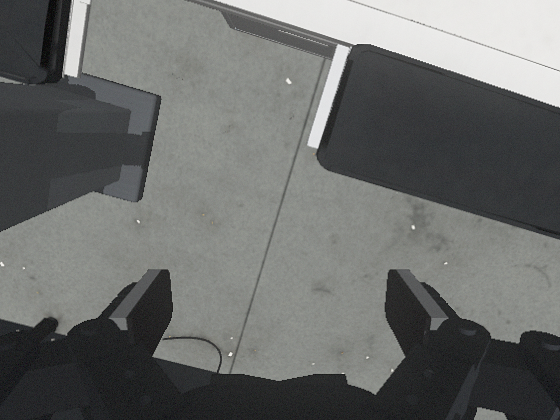

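```bash
python3 - <<'E'
import cv2
t=cv2.imread('pics/a_top.png')[115:265,150:350]; cv2.imwrite('pics/b_top.png',cv2.resize(t,None,fx=4,fy=4,interpolation=cv2.INTER_CUBIC))
t=cv2.imread('pics/a_scene.png')[120:260,200:350]; cv2.imwrite('pics/b_scene.png',cv2.resize(t,None,fx=4,fy=4,interpolation=cv2.INTER_CUBIC))
E
```

```text
(no output)
```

View pics/b_top.png

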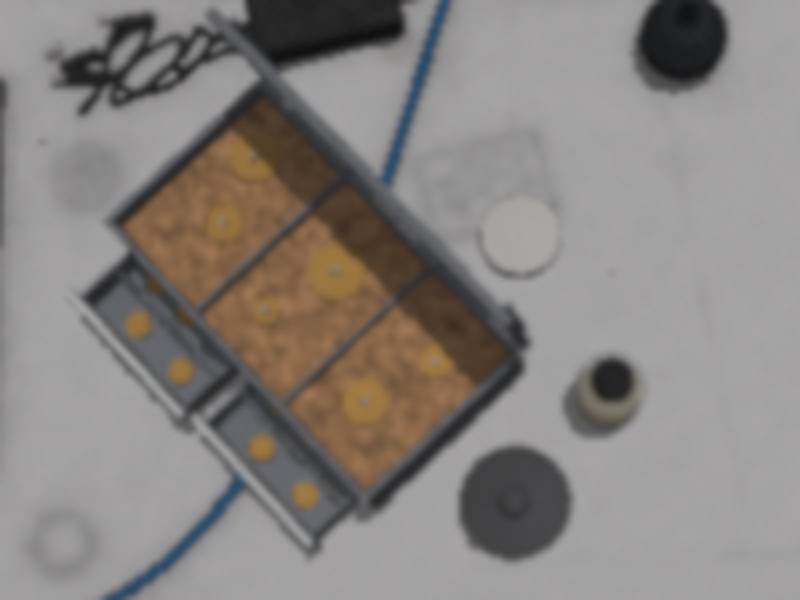

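View pics/b_scene.png

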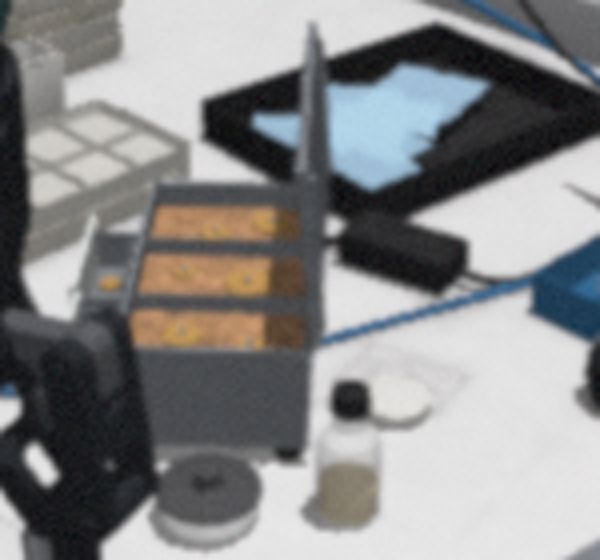

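```bash
cat > h.py <<'E'
import cv2,numpy as np
from rig import manip
def ray(name,uv):
    c=manip.calibration(name);K=np.array([[c['fx'],0,c['cx']],[0,c['fy'],c['cy']],[0,0,1]])
    p=cv2.undistortPoints(np.array(uv,float).reshape(-1,1,2),K,c['distortion'])[:,0]
    T=c['camera_from_world'];R=T[:3,:3];o=-R.T@T[:3,3]
    d=np.c_[p[:,0],-p[:,1],-np.ones(len(p))]@R
    return o,d
def plane(name,uv,z):
    o,d=ray(name,uv);return o+d*((z-o[2])/d[:,2])[:,None]
def proj(name,P,c=None):
    c=c or manip.calibration(name);K=np.array([[c['fx'],0,c['cx']],[0,c['fy'],c['cy']],[0,0,1]])
    T=c['camera_from_world'];q=np.array(P)@T[:3,:3].T+T[:3,3];q=q*[1,-1,-1]
    return cv2.projectPoints(q,np.zeros(3),np.zeros(3),K,c['distortion'])[0][:,0]
E
python3 - <<'E'
from h import *
f=lambda l:[(150+a/4,115+b/4) for a,b in l]
np.set_printoptions(precision=4,suppress=True)
r=plane('top',f([(113,220),(365,515),(522,358),(262,85)]),.08);print('rim FL FR RR RL\n',r)
print([np.linalg.norm(r[i]-r[(i+1)%4]) for i in range(4)])
d=plane('top',f([(73,294),(188,424),(198,424),(313,553)]),.055);print('drawers\n',d)
# axes
v=r[1]-r[0]+r[2]-r[3]; v/=np.linalg.norm(v)  # -y chest
yaw=np.arctan2(v[0],-v[1]);print('yaw from v',yaw,np.degrees(yaw))
ex=np.array([np.cos(yaw),np.sin(yaw)]);ey=np.array([-np.sin(yaw),np.cos(yaw)])
c=r[:,:2].mean(0);print('c',c)
for P in list(r)+list(d): print((P[:2]-c)@ex,(P[:2]-c)@ey)
for nm,uv,z in [('jar',(513,500),.036),('bottle',(612,380),.084),('cap',(518,236),.012)]:
    P=plane('top',f([uv]),z)[0];print(nm,P,(P[:2]-c)@ex,(P[:2]-c)@ey)
# lid top edge endpoints: chest y=±.1, along vertical plane
o,dd=ray('top',f([(212,12),(520,335)]))
for D,y in zip(dd,(.1,-.1)):
    # solve o+tD with chest y = y
    t=(y-(o[:2]-c)@ey)/(D[:2]@ey);P=o+t*D;print('lidedge',P,(P[:2]-c)@ex,P[2])
o,dd=ray('scene',[(200+315/4,120+25/4)])
t=(.1-(o[:2]-c)@ey)/(dd[0][:2]@ey);P=o+t*dd[0];print('scene lidtop',P,(P[:2]-c)@ex)
E
```

```text
rim FL FR RR RL
 [[ 0.5601 -0.1648  0.08  ]
 [ 0.4099 -0.2972  0.08  ]
 [ 0.489  -0.375   0.08  ]
 [ 0.6315 -0.2397  0.08  ]]
[np.float64(0.20025577927464192), np.float64(0.11094756765121748), np.float64(0.19650708920240612), np.float64(0.10348878954274685)]
drawers
 [[ 0.5261 -0.1385  0.055 ]
 [ 0.4578 -0.2017  0.055 ]
 [ 0.4578 -0.2069  0.055 ]
 [ 0.3917 -0.2681  0.055 ]]
yaw from v -0.8299208328785734 -47.55096105392439
c [ 0.5226 -0.2692]
-0.05173293720142311 0.098084965957716
-0.05539456888625663 -0.10213733446433668
0.055394568886256663 -0.09621030153507558
0.051732937201423176 0.10026267004169631
-0.09407581914525966 0.09082149212923146
-0.0935633908067006 -0.002328332299271886
-0.08969529563745057 -0.005838786520280464
-0.08917020259294992 -0.09592690762728075
jar [ 0.4204 -0.3698  0.036 ] 0.005291579355888468 -0.14337589337094922
bottle [ 0.4774 -0.4201  0.084 ] 0.08083512132621183 -0.1351733959785508
cap [ 0.5667 -0.3712  0.012 ] 0.10506732013533308 -0.03631581966415924
lidedge [ 0.6286 -0.2369  0.1973] 0.047763483216815866 0.19732842518912685
lidedge [ 0.4847 -0.3759  0.1796] 0.05310490658600454 0.17958518936578516
scene lidtop [ 0.6298 -0.2382  0.1904] 0.0495237004032006
```

Emit:
send_rows:
  increments:
    - [0.9,-0.038,-0.045,0.003,0]
    - [0.9,-0.038,-0.045,0.003,0]
    - [0.9,-0.038,-0.045,0.003,0]
    - [0.9,-0.038,-0.045,0.003,0]
    - [0.9,-0.038,-0.045,0.003,0]
    - [0.9,-0.038,-0.045,0.003,0]
    - [0.9,-0.038,-0.045,0.003,0]
    - [0.9,-0.038,-0.045,0.003,0]

```text
clock: 1.15
position: [0.4221, -0.1581, 0.2072]
ee_rot: [0.0, 0.8, -0.6, 0.0]
contact_force: [0.7, -1.0, 0.3]
width: 0.077
```

Emit:
send_rows:
  increments:
    - [0.9,0,0,0,-0.185]
    - [0.9,0,0,0,-0.185]
    - [0.9,0,0,0,-0.185]
    - [0.9,0,0,0,-0.185]
    - [0.9,0,0,0,-0.185]
    - [0.9,0,0,0,-0.185]
    - [0.9,0,0,0,-0.185]
    - [0.9,0,0,0,-0.185]

```text
clock: 2.15
position: [0.4211, -0.1597, 0.2071]
ee_rot: [-0.0, 0.995, 0.099, -0.0]
contact_force: [-0.1, -0.3, 0.9]
width: 0.0769
```

Emit:
send_rows:
  increments:
    - [0.9,0,0,0,-0.185]
    - [0.9,0,0,0,-0.185]
    - [0.9,0,0,0,-0.185]
    - [0.9,0,0,0,0]

```text
clock: 2.65
position: [0.4211, -0.1597, 0.2071]
ee_rot: [-0.0, 0.931, 0.364, -0.0]
contact_force: [0.6, -0.7, -0.4]
width: 0.0767
```

```bash
python3 - <<'E'
from rig import manip
import cv2,numpy as np
print(manip.calibration('wrist')['camera_from_world'].tolist())
cv2.imwrite("pics/c_wrist.png",manip.get_image("wrist")[:,:,::-1])
t=manip.get_image("top")[115:265,150:350,::-1]
cv2.imwrite('pics/c_top.png',cv2.resize(t,None,fx=4,fy=4,interpolation=cv2.INTER_CUBIC))
E
```

```text
[[0.7353150148835124, 0.6777253553100346, -0.00041431479420653815, -0.20242108842794565], [-0.6524850973462595, 0.7077644193142161, -0.2708001560078099, 0.417766212325209], [-0.18323489467867074, 0.19939375497416986, 0.9626354989555488, -0.2459225030274418], [0.0, 0.0, 0.0, 1.0]]
```

View pics/c_wrist.png

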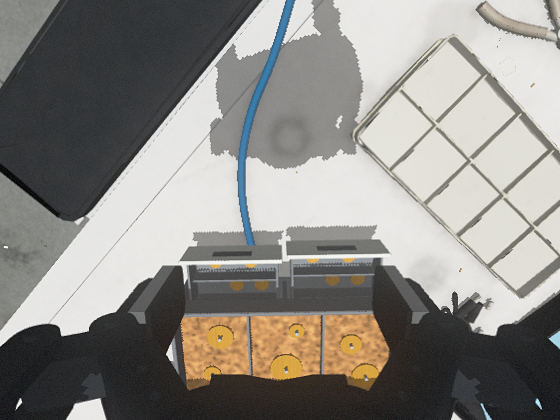

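View pics/c_top.png

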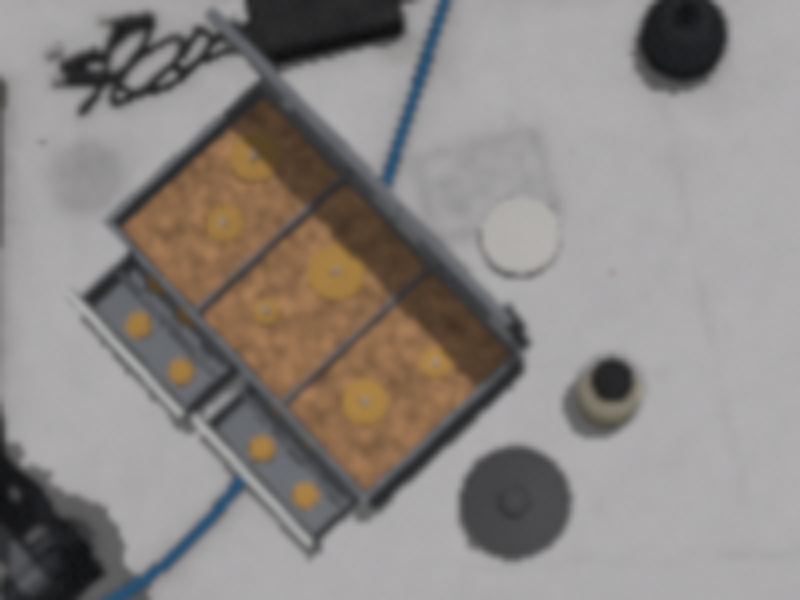

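```bash
python3 - <<'E'
import cv2
t=cv2.imread('pics/c_wrist.png')[220:345,150:420]; cv2.imwrite('pics/c_w2.png',cv2.resize(t,None,fx=2.9,fy=2.9,interpolation=cv2.INTER_CUBIC))
E
```

```text
(no output)
```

View pics/c_w2.png

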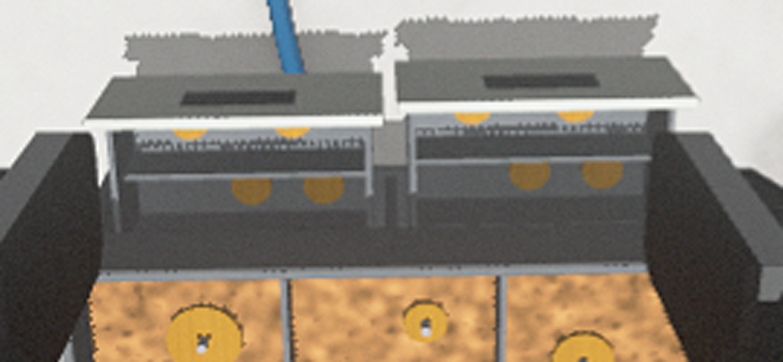

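```bash
python3 - <<'E'
from h import *
np.set_printoptions(precision=4,suppress=True)
f=lambda l:[(150+a/2.9,220+b/2.9) for a,b in l]
d=plane('wrist',f([(83,122),(383,117),(397,104),(699,97)]),.055);print(d)
r=plane('wrist',f([(105,274),(645,262)]),.08);print(r)
for a,b in [(d[0],d[1]),(d[2],d[3]),(r[0],r[1])]:
    v=b-a;print(np.linalg.norm(v),np.degrees(np.arctan2(-v[0],v[1])))
for yd in (-46.6,-47.3):
    yaw=np.radians(yd);ex=np.array([np.cos(yaw),np.sin(yaw)]);ey=np.array([-np.sin(yaw),np.cos(yaw)])
    c=np.array([.5226,-.2692])
    for P in list(d)+list(r)+[np.array([.4211,-.1597,0])]: print((P[:2]-c)@ex,(P[:2]-c)@ey)
E
```

```text
[[ 0.399  -0.2643  0.055 ]
 [ 0.4652 -0.201   0.055 ]
 [ 0.4654 -0.195   0.055 ]
 [ 0.5313 -0.1314  0.055 ]]
[[ 0.4316 -0.2847  0.08  ]
 [ 0.5447 -0.1751  0.08  ]]
0.09159086595250675 -46.300260375862536
0.09157491507764733 -45.970957823120095
0.15746645502861917 -45.92283580500234
-0.08850000099740869 -0.08647567792174324
-0.08897915123751972 0.005113934704238856
-0.09318212632337831 0.009405504495919356
-0.09418749403450027 0.10097490062390392
-0.05128258153039727 -0.07672467608702321
-0.053143594047762116 0.0807307813975948
-0.14929930881797077 0.0014887533295302668
-0.08743692278288577 -0.087550428798642
-0.08903498763780325 0.004026494684567097
-0.09329007916593356 0.008266396444802393
-0.09541407523510052 0.0998166761394952
-0.05034140886208554 -0.07734546943978561
-0.054125915947058095 0.08007550109909758
-0.14930635466052974 -0.00033534755716718663
```

Emit:
send_rows:
  increments:
    - [0.9,0.002,0,0.045,-0.02]
    - [0.9,0,0,0.045,0]
    - [0.9,0,0,0.045,0]
    - [0.9,0,0,0.042,0]
    - [0.9,0,0.015,0.005,0]
    - [0.9,0,0.015,0,0]
    - [0.9,0,0,0,0]

```text
clock: 3.62
position: [0.447, -0.1826, 0.0271]
ee_rot: [0.002, 0.928, 0.374, 0.002]
contact_force: [0.8, -0.7, 1.2]
width: 0.0767
```

```bash
python3 - <<'E'
from rig import manip
import cv2,numpy as np
cv2.imwrite("pics/d_wrist.png",manip.get_image("wrist")[:,:,::-1])
t=manip.get_image("top")[115:265,150:350,::-1]
cv2.imwrite('pics/d_top.png',cv2.resize(t,None,fx=4,fy=4,interpolation=cv2.INTER_CUBIC))
E
```

```text
(no output)
```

View pics/d_wrist.png

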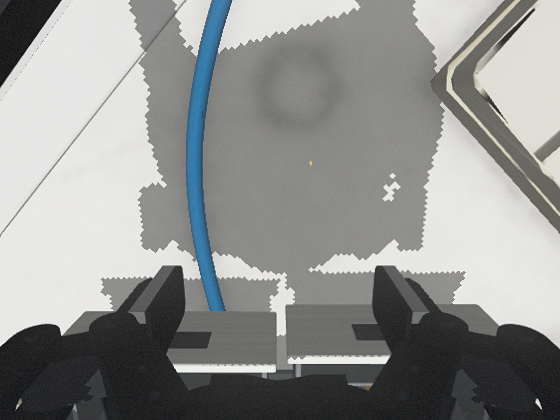

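View pics/d_top.png

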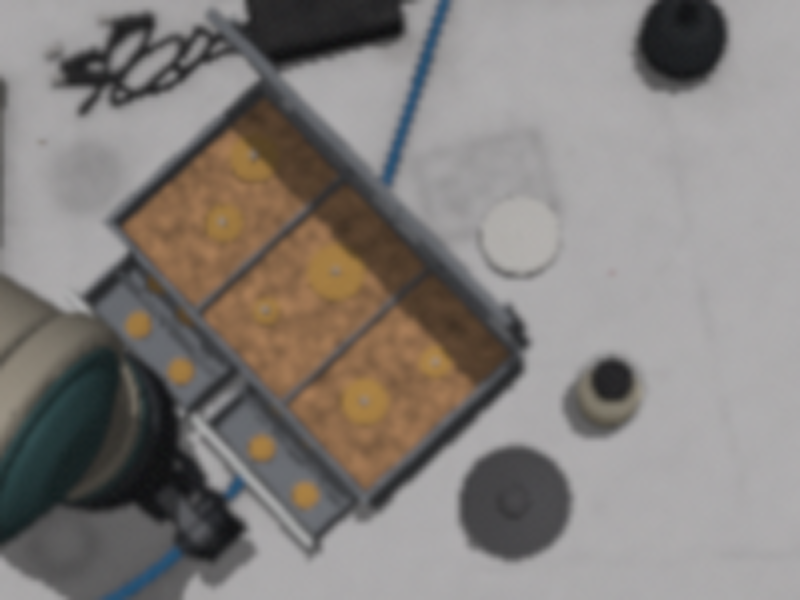

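Emit:
send_rows:
  increments:
    - [0.9,0,0.005,0.002,0]
    - [0.9,0,0.005,0,0]
    - [0.9,0,0.005,0,0]
    - [0.9,0,0.005,0,0]
    - [0.9,0,0.005,0,0]
    - [0.9,0,0.005,0,0]
    - [0.9,0,0.005,0,0]
    - [0.9,0,0,0,0]

```text
clock: 4.72
position: [0.4686, -0.2061, 0.0232]
ee_rot: [0.001, 0.927, 0.374, 0.0]
contact_force: [-0.3, 0.5, 0.2]
width: 0.0766
```

```bash
python3 - <<'E'
from rig import manip
import cv2,numpy as np
cv2.imwrite("pics/e_wrist.png",manip.get_image("wrist")[:,:,::-1])
t=manip.get_image("top")[115:265,150:350,::-1]
cv2.imwrite('pics/e_top.png',cv2.resize(t,None,fx=4,fy=4,interpolation=cv2.INTER_CUBIC))
E
```

```text
(no output)
```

View pics/e_wrist.png

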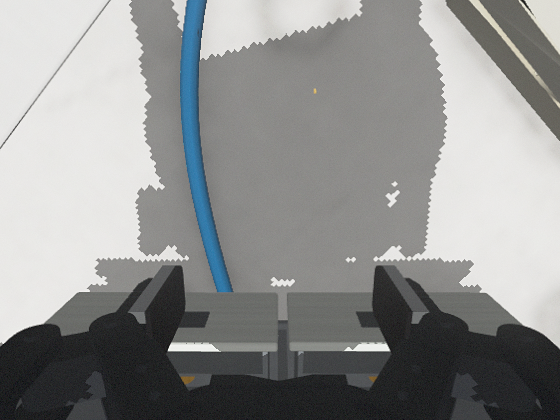

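View pics/e_top.png

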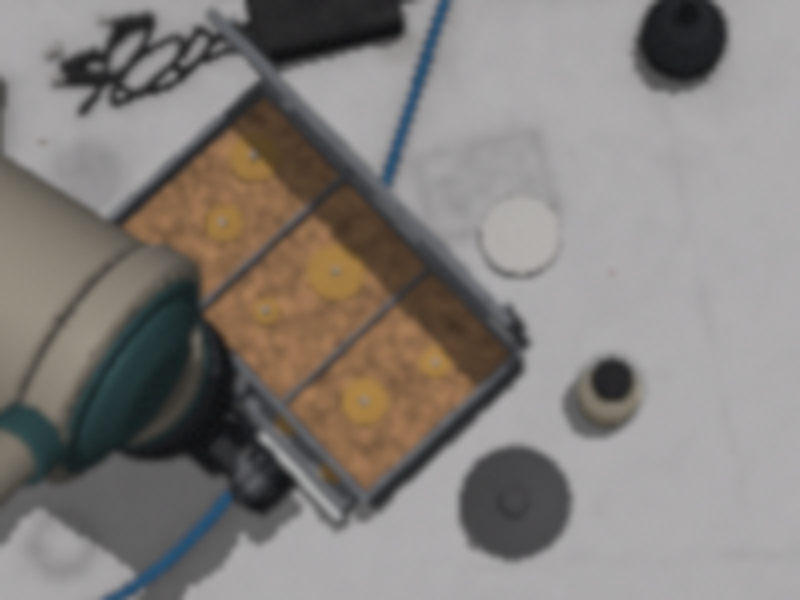

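Emit:
send_rows:
  increments:
    - [0.9,0,0.003,-0.001,0]
    - [0.9,0,0.003,0,0]
    - [0.9,0,0.003,0,0]
    - [0.9,0,0,0,0]

```text
clock: 5.32
position: [0.4744, -0.2121, 0.0242]
ee_rot: [0.0, 0.927, 0.374, 0.0]
contact_force: [-0.9, 0.4, -1.3]
width: 0.0767
```

Emit:
send_rows:
  increments:
    - [0.9,0,0.002,0,0]
    - [0.9,0,0,0,0]

```text
clock: 5.58
position: [0.4757, -0.2134, 0.0243]
ee_rot: [0.0, 0.927, 0.374, 0.0]
contact_force: [-0.9, 1.8, -1.0]
width: 0.0768
```

```bash
python3 - <<'E'
from rig import manip
import cv2,numpy as np
cv2.imwrite("pics/f_wrist.png",manip.get_image("wrist")[:,:,::-1])
t=manip.get_image("top")[115:265,150:350,::-1]
cv2.imwrite('pics/f_top.png',cv2.resize(t,None,fx=4,fy=4,interpolation=cv2.INTER_CUBIC))
E
```

```text
(no output)
```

View pics/f_wrist.png

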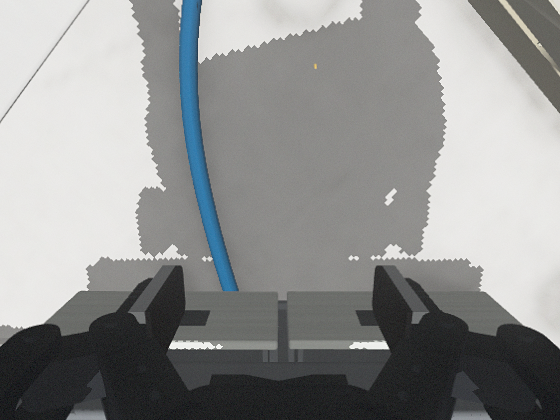

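View pics/f_top.png

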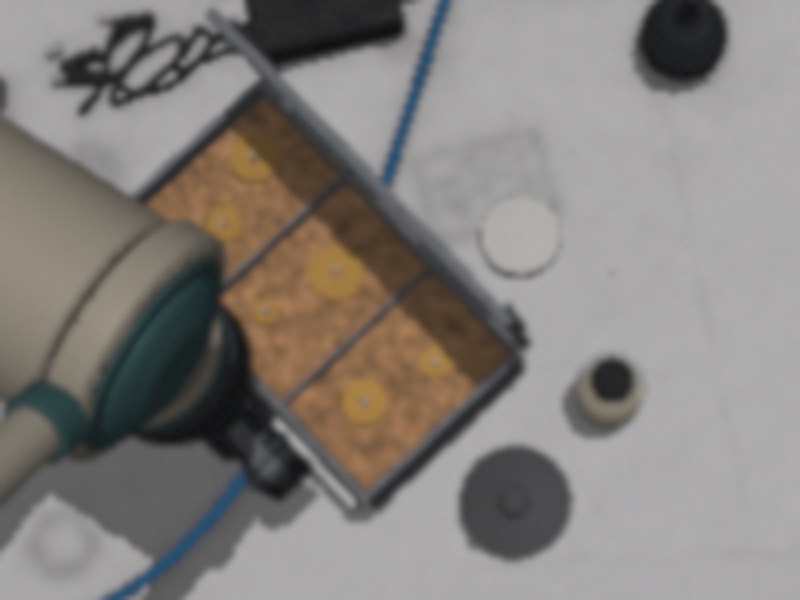

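Emit:
send_rows:
  increments:
    - [0.9,0,0.002,0,0]
    - [0.9,0,0.002,0,0]
    - [0.9,0,0,0,0]

```text
clock: 6.05
position: [0.4786, -0.2164, 0.0244]
ee_rot: [0.0, 0.927, 0.374, 0.0]
contact_force: [-0.7, 1.0, -0.6]
width: 0.0767
```

Emit:
send_rows:
  increments:
    - [0.9,0,0.001,0,0]
    - [0.9,0,0,0,0]

```text
clock: 6.3
position: [0.479, -0.2168, 0.0244]
ee_rot: [0.0, 0.927, 0.374, 0.0]
contact_force: [-2.4, 1.4, 1.0]
width: 0.0775
```

Emit:
send_rows:
  increments:
    - [0.9,0,0.001,0,0]
    - [0.9,0,0,0,0]

```text
clock: 6.55
position: [0.479, -0.2168, 0.0243]
ee_rot: [-0.001, 0.927, 0.374, -0.0]
contact_force: [-3.9, 3.8, 2.8]
width: 0.0767
```

```bash
python3 - <<'E'
from rig import manip
import cv2,numpy as np
w=manip.get_image("wrist")[:,:,::-1]
cv2.imwrite('pics/g_wrist.png',cv2.resize(w[250:400,180:380],None,fx=4,fy=4,interpolation=cv2.INTER_CUBIC))
t=manip.get_image("top")[115:265,150:350,::-1]
cv2.imwrite('pics/g_top.png',cv2.resize(t,None,fx=4,fy=4,interpolation=cv2.INTER_CUBIC))
E
```

```text
(no output)
```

View pics/g_wrist.png

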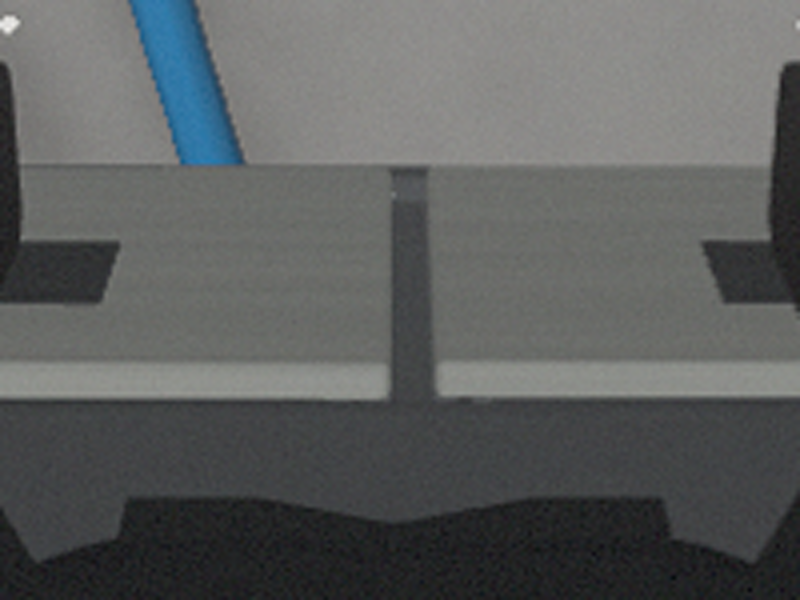

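View pics/g_top.png

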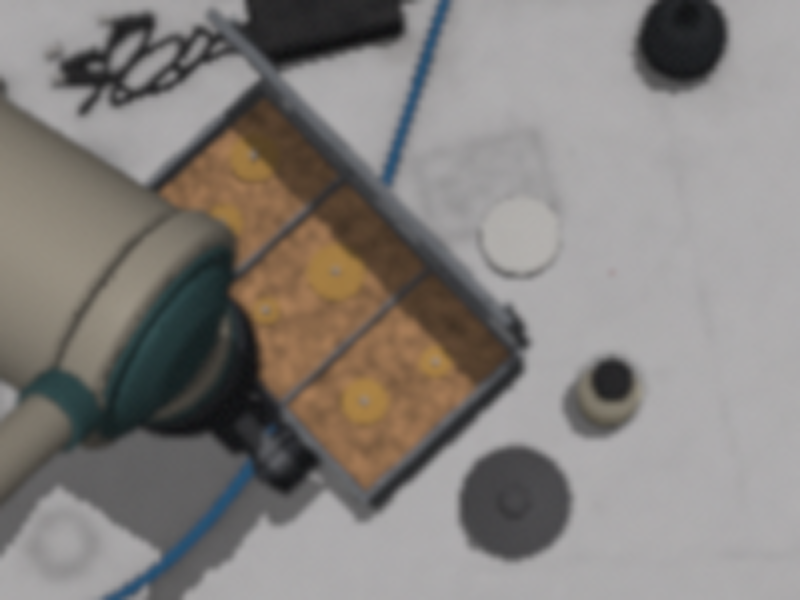

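Emit:
send_rows:
  increments:
    - [0.9,0,-0.02,0,0]
    - [0.9,0,-0.03,0,0]
    - [0.9,0,-0.04,-0.05,0]
    - [0.9,0,0,-0.06,0]
    - [0.9,0,0,-0.06,0]
    - [0.9,0,0,0,0]

```text
clock: 7.4
position: [0.4225, -0.1561, 0.1987]
ee_rot: [0.006, 0.927, 0.374, 0.005]
contact_force: [0.4, 0.4, 0.6]
width: 0.0768
```

```bash
python3 - <<'E'
from rig import manip
import cv2,numpy as np
w=manip.get_image("wrist")[:,:,::-1];cv2.imwrite('pics/h_full.png',w)
cv2.imwrite('pics/h_wrist.png',cv2.resize(w[220:345,150:420],None,fx=2.9,fy=2.9,interpolation=cv2.INTER_CUBIC))
t=manip.get_image("top")[115:265,150:350,::-1]
cv2.imwrite('pics/h_top.png',cv2.resize(t,None,fx=4,fy=4,interpolation=cv2.INTER_CUBIC))
E
```

```text
(no output)
```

View pics/h_wrist.png

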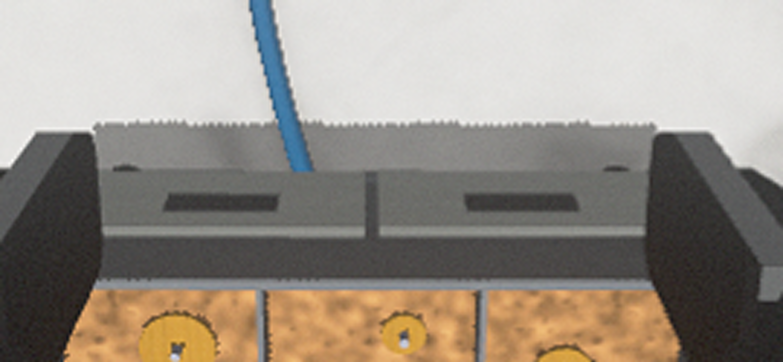

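View pics/h_top.png

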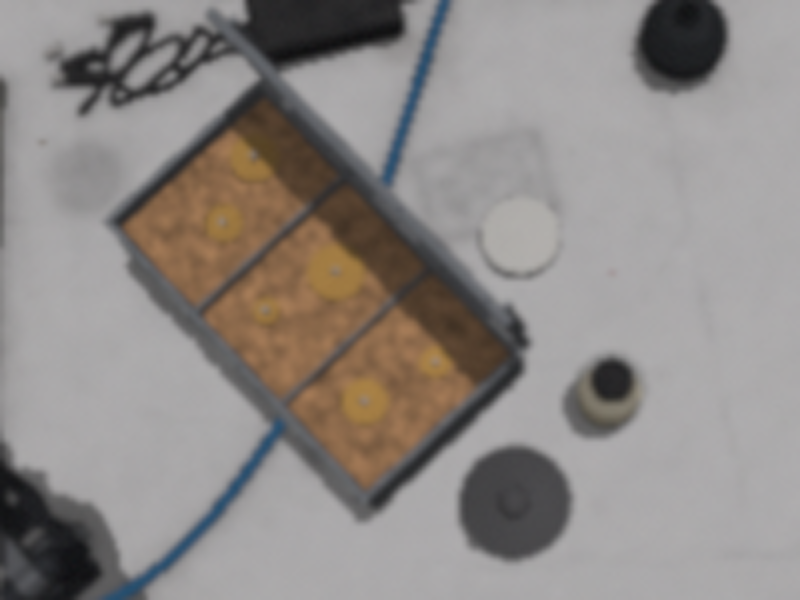

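```bash
python3 - <<'E'
from h import *
yaw=np.radians(-46.1);ex=np.array([np.cos(yaw),np.sin(yaw)]);ey=np.array([-np.sin(yaw),np.cos(yaw)])
c=np.array([.5226,-.2692])
for n,y,z in [('bottom',170,.017),('front top',226,.055),('strip rear',237,.055),('striprear57',237,.057),('rim',278,.08),('rim',280,.08)]:
  P=plane('wrist',[(150+x/2.9,220+y/2.9) for x in (150,600)],z)
  print(n,(P[:,:2]-c)@ex,(P[:,:2]-c)@ey)
E
```

```text
bottom [-0.06355264 -0.06362332] [-0.06814442  0.08298427]
front top [-0.06396005 -0.06401632] [-0.06041013  0.07497861]
strip rear [-0.06024672 -0.06030176] [-0.06062916  0.07521018]
striprear57 [-0.06140126 -0.06145591] [-0.06015545  0.07471837]
rim [-0.06186406 -0.06190989] [-0.0554654   0.06986345]
rim [-0.0612306  -0.06127621] [-0.05550292  0.06990312]
```

Emit:
send_rows:
  increments:
    - [0,0.047,0,0.001,0]
    - [0,0,0,0.042,0]
    - [0,0,0,0.042,0]
    - [0,0,0,0.042,0]
    - [0,0,0,0.042,0]
    - [0,0,0.035,0,0]
    - [0,0,0.03,0,0]
    - [0,0,0,0,0]
  squeeze: 20

```text
clock: 8.5
position: [0.4981, -0.1691, 0.0223]
ee_rot: [0.0, 0.928, 0.374, -0.0]
contact_force: [0.0, -0.4, 0.8]
width: 0.0
```

```bash
python3 - <<'E'
from rig import manip
import cv2,numpy as np
s=manip.get_state();print(s['position'],s['contact_force'],s['width'])
w=manip.get_image("wrist")[:,:,::-1];cv2.imwrite('pics/i_full.png',w)
E
```

```text
[ 0.49810825 -0.16912436  0.02231162] [ 0.01658061 -0.42887182  0.77296632] 4.0384914350155436e-05
```

View pics/i_full.png

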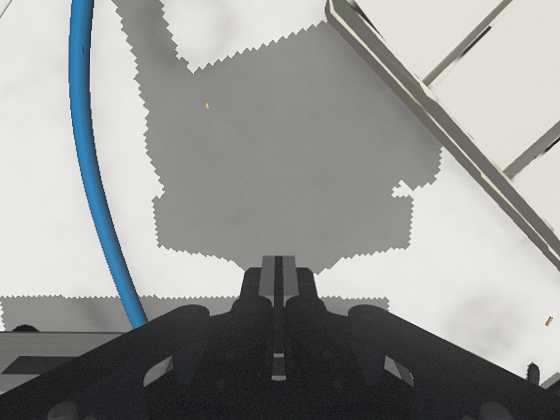

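Emit:
send_rows:
  increments:
    - [0,0,0.008,-0.006,0]
    - [0,0,0.008,0,0]
    - [0,0,0.002,0,0]
    - [0,0,0,0,0]

```text
clock: 9.05
position: [0.5093, -0.1805, 0.0302]
ee_rot: [0.0, 0.927, 0.374, -0.0]
contact_force: [0.3, 0.4, 0.9]
width: 0.0001
```

Emit:
send_rows:
  increments:
    - [0,0,0.002,0,0]
    - [0,0,0,0,0]

```text
clock: 9.3
position: [0.5107, -0.182, 0.0301]
ee_rot: [0.0, 0.927, 0.374, 0.0]
contact_force: [-0.3, -0.6, 0.4]
width: -0.0001
```

Emit:
send_rows:
  increments:
    - [0,0,0.0015,0,0]
    - [0,0,0,0,0]

```text
clock: 9.55
position: [0.5119, -0.1831, 0.0301]
ee_rot: [0.0, 0.927, 0.374, 0.0]
contact_force: [-0.2, 0.4, -0.9]
width: 0.0003
```

Emit:
send_rows:
  increments:
    - [0,0,0.001,0,0]
    - [0,0,0,0,0]

```text
clock: 9.8
position: [0.5125, -0.1839, 0.0301]
ee_rot: [0.0, 0.927, 0.374, 0.0]
contact_force: [-0.2, 0.5, 0.9]
width: -0.0002
```

Emit:
send_rows:
  increments:
    - [0,0,0.001,0,0]
    - [0,0,0,0,0]

```text
clock: 10.05
position: [0.513, -0.1844, 0.0301]
ee_rot: [-0.0, 0.927, 0.374, -0.0]
contact_force: [0.1, 0.7, 0.6]
width: 0.0
```

Emit:
send_rows:
  increments:
    - [0,0,0.001,0,0]
    - [0,0,0,0,0]

```text
clock: 10.3
position: [0.5129, -0.1845, 0.0299]
ee_rot: [-0.001, 0.927, 0.374, -0.001]
contact_force: [-3.3, 3.1, 2.0]
width: -0.0
```

Emit:
send_rows:
  increments:
    - [0,0,0.001,0,0]
    - [0,0,0,0,0]

```text
clock: 10.55
position: [0.5128, -0.1846, 0.0297]
ee_rot: [-0.002, 0.927, 0.374, -0.001]
contact_force: [-4.2, 4.3, 3.6]
width: 0.0001
```

Emit:
send_rows:
  increments:
    - [0,0,0.001,0,0]
    - [0,0,0.001,0,0]
    - [0,0,0,0,0]

```text
clock: 10.92
position: [0.5124, -0.1847, 0.0293]
ee_rot: [-0.004, 0.927, 0.374, -0.002]
contact_force: [-7.0, 6.9, 3.4]
width: 0.0001
```

```bash
python3 - <<'E'
from rig import manip
import cv2,numpy as np
s=manip.get_state();print(s['position'],s['contact_force'],s['width'])
w=manip.get_image("wrist")[:,:,::-1];cv2.imwrite('pics/j_full.png',w)
E
```

```text
[ 0.51236515 -0.18469513  0.02931901] [-6.97992519  6.85248222  3.41196218] 0.00012116310989257847
```

View pics/j_full.png

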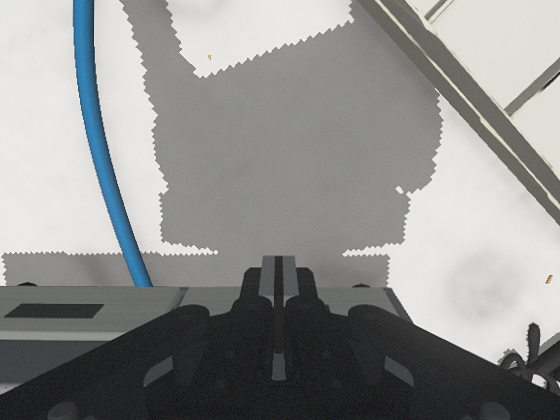

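```bash
python3 - <<'E'
import cv2
t=cv2.imread('pics/j_full.png')[270:400,0:200]; cv2.imwrite('pics/j2.png',cv2.resize(t,None,fx=4,fy=4,interpolation=cv2.INTER_CUBIC))
E
```

View pics/j2.png

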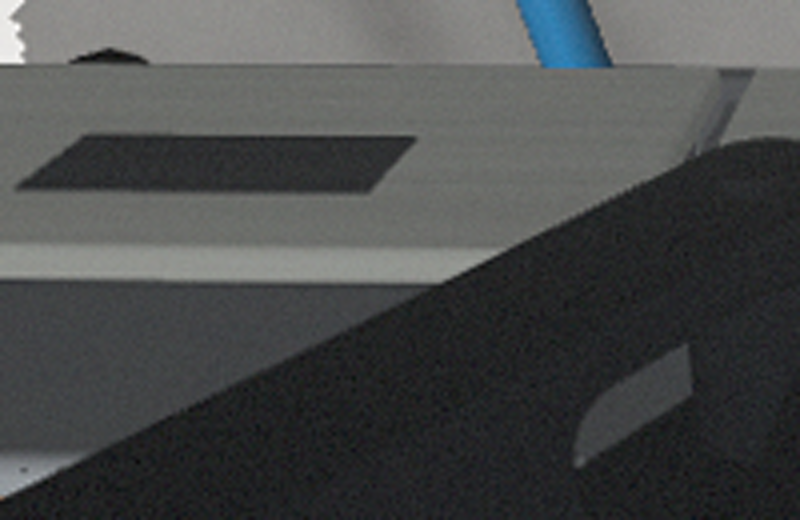

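Emit:
send_rows:
  increments:
    - [0,0,-0.008,0,0]
    - [0,0,0,-0.015,0]
    - [0,0,0.003,0,0]
    - [0,0,0.002,0,0]
    - [0,0,0,0,0]

```text
clock: 11.6
position: [0.5143, -0.1857, 0.0451]
ee_rot: [0.0, 0.927, 0.374, 0.0]
contact_force: [-0.3, 0.0, 0.5]
width: -0.0004
```

Emit:
send_rows:
  increments:
    - [0,0,0.0015,0,0]
    - [0,0,0,0,0]

```text
clock: 11.85
position: [0.5147, -0.1863, 0.0448]
ee_rot: [-0.0, 0.927, 0.374, -0.0]
contact_force: [-0.7, 0.5, -0.8]
width: -0.0002
```

Emit:
send_rows:
  increments:
    - [0,0,0.0015,0,0]
    - [0,0,0,0,0]

```text
clock: 12.1
position: [0.5147, -0.1863, 0.0448]
ee_rot: [-0.001, 0.927, 0.374, -0.001]
contact_force: [-3.7, 4.3, 2.7]
width: -0.0
```

```bash
python3 - <<'E'
from rig import manip
import cv2,numpy as np
w=manip.get_image("wrist")[:,:,::-1];cv2.imwrite('pics/k_full.png',w)
cv2.imwrite('pics/k2.png',cv2.resize(w[250:400,0:200],None,fx=4,fy=4,interpolation=cv2.INTER_CUBIC))
E
```

```text
(no output)
```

View pics/k_full.png

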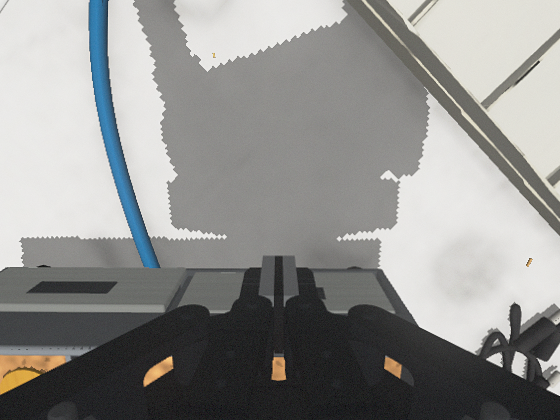

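View pics/k2.png

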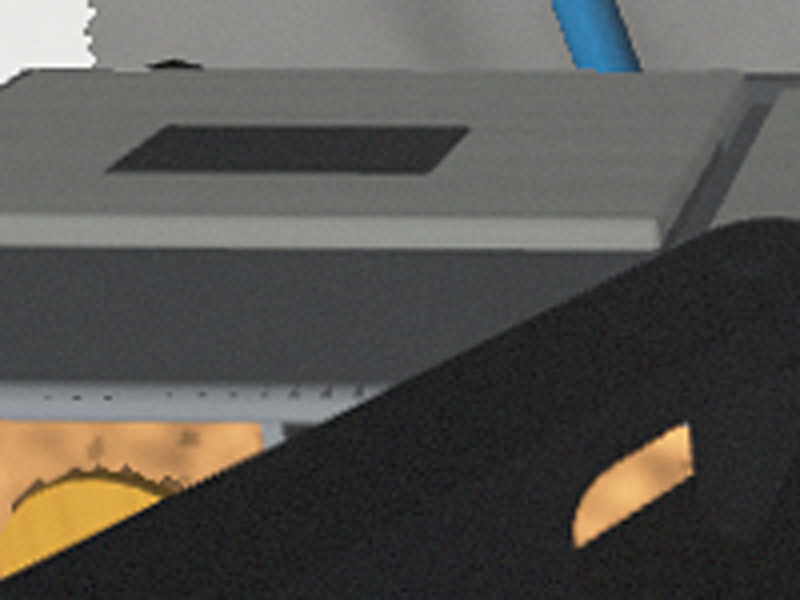

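Emit:
send_rows:
  increments:
    - [0,0,-0.02,0,0]
    - [0,-0.047,0,-0.002,0]
    - [0,-0.047,0,0,0]
    - [0,0,0,0,0]
    - [0,0,0.01,0,0]
    - [0,0,0.003,0,0]
    - [0,0,0,0,0]

```text
clock: 13.02
position: [0.4445, -0.2475, 0.047]
ee_rot: [0.0, 0.927, 0.375, 0.0]
contact_force: [0.8, 0.2, 0.5]
width: 0.0003
```

Emit:
send_rows:
  increments:
    - [0,0,0.002,0,0]
    - [0,0,0.002,0,0]
    - [0,0,0,0,0]

```text
clock: 13.4
position: [0.4462, -0.2502, 0.047]
ee_rot: [-0.0, 0.927, 0.374, -0.0]
contact_force: [-0.9, 0.8, 0.1]
width: 0.0
```

Emit:
send_rows:
  increments:
    - [0,0,0.002,0,0]
    - [0,0,0,0,0]

```text
clock: 13.65
position: [0.4469, -0.2512, 0.047]
ee_rot: [-0.001, 0.927, 0.374, -0.0]
contact_force: [-1.7, 3.4, 1.8]
width: -0.0
```

Emit:
send_rows:
  increments:
    - [0,0,0.0015,0,0]
    - [0,0,0,0,0]

```text
clock: 13.9
position: [0.4469, -0.2511, 0.047]
ee_rot: [-0.002, 0.927, 0.374, -0.001]
contact_force: [-3.7, 6.0, 5.6]
width: 0.0001
```

Emit:
send_rows:
  increments:
    - [0,0,-0.03,0,0]
    - [0,0,-0.055,0,0]
    - [0.9,0.047,0,-0.05,0]
    - [0.9,0,0,-0.05,0]
    - [0.9,0,0,-0.055,0]
    - [0.9,0,0,0,0]
    - [0.9,0,0,0,0]
    - [0.9,0,0,0,0]

```text
clock: 14.9
position: [0.4195, -0.1618, 0.1961]
ee_rot: [-0.001, 0.927, 0.374, -0.001]
contact_force: [0.6, 0.5, 0.5]
width: 0.0769
```

```bash
python3 - <<'E'
from rig import manip
import cv2,numpy as np
w=manip.get_image("wrist")[:,:,::-1];cv2.imwrite('pics/l_full.png',w)
cv2.imwrite('pics/l_wrist.png',cv2.resize(w[220:345,150:420],None,fx=2.9,fy=2.9,interpolation=cv2.INTER_CUBIC))
E
```

```text
(no output)
```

View pics/l_wrist.png

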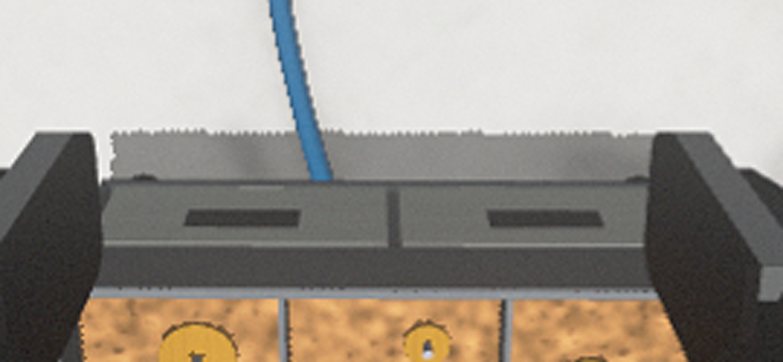

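```bash
python3 - <<'E'
from h import *
w=cv2.imread('pics/l_full.png');t=w[270:330,200:360];cv2.imwrite('pics/l3.png',cv2.resize(t,None,fx=5,fy=5,interpolation=cv2.INTER_CUBIC))
yaw=np.radians(-46.1);ex=np.array([np.cos(yaw),np.sin(yaw)]);ey=np.array([-np.sin(yaw),np.cos(yaw)])
c=np.array([.5226,-.2692])
for n,y,z in [('bottom',184,.017),('front top',244,.055),('strip rear',247,.055),('rim',288,.08)]:
  P=plane('wrist',[(150+x/2.9,220+y/2.9) for x in (150,600)],z)
  print(n,(P[:,:2]-c)@ex,(P[:,:2]-c)@ey)
E
```

```text
bottom [-0.05299253 -0.05314503] [-0.07408624  0.07831661]
front top [-0.05212925 -0.05227772] [-0.06633259  0.07045203]
strip rear [-0.05110663 -0.05125582] [-0.06639199  0.07051377]
rim [-0.05268873 -0.052834  ] [-0.06116997  0.06521395]
```

View pics/l3.png

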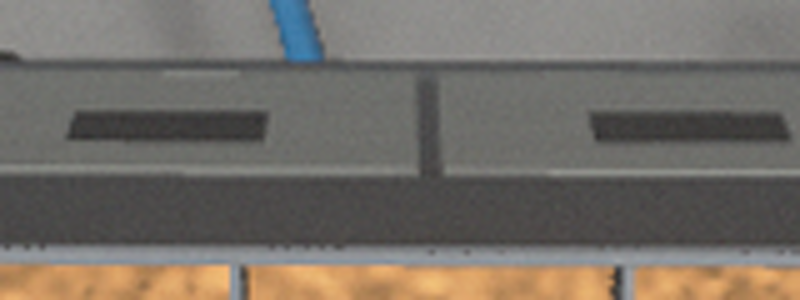

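Emit:
send_rows:
  increments:
    - [0,0,0,-0.06,0]
    - [0,0.001,0.051,0,0]
    - [0,0,0.051,0,0]
    - [0,0,0.051,0,0]
    - [0,0,0.051,0,0]
    - [0,0,0.051,0,0]
    - [0,0,0.005,0,0]
    - [0,0,0,0,0]

```text
clock: 15.95
position: [0.601, -0.3482, 0.2557]
ee_rot: [-0.002, 0.927, 0.374, -0.001]
contact_force: [-0.7, 0.4, 0.5]
width: 0.0004
```

```bash
python3 - <<'E'
from h import *
P=manip.get_state()['position']
yaw=np.radians(-46.1);ex=np.array([np.cos(yaw),np.sin(yaw)]);ey=np.array([-np.sin(yaw),np.cos(yaw)])
c=np.array([.5226,-.2692]);print(P,(P[:2]-c)@ex,(P[:2]-c)@ey)
cv2.imwrite('pics/m_wrist.png',manip.get_image("wrist")[:,:,::-1])
w=manip.get_image("scene")[:,:,::-1]
cv2.imwrite('pics/m_scene.png',cv2.resize(w[100:260,150:350],None,fx=3.5,fy=3.5,interpolation=cv2.INTER_CUBIC))
E
```

```text
[ 0.60098728 -0.34824462  0.25565646] 0.1113095755710218 0.0016723578156464178
```

View pics/m_wrist.png

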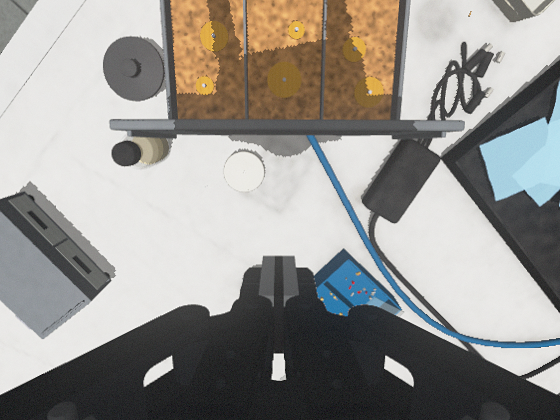

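View pics/m_scene.png

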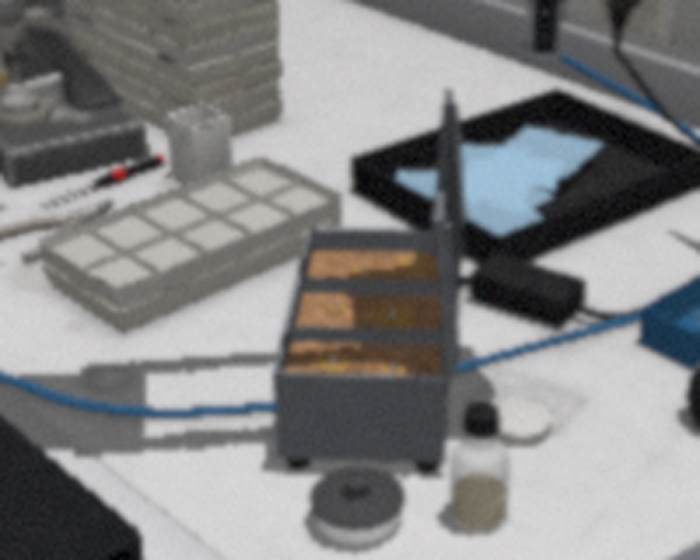

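```bash
python3 - <<'E'
from h import *
w=cv2.imread('pics/m_wrist.png');t=w[100:160,100:300];cv2.imwrite('pics/m3.png',cv2.resize(t,None,fx=4,fy=4,interpolation=cv2.INTER_CUBIC))
yaw=np.radians(-46.1);ex=np.array([np.cos(yaw),np.sin(yaw)]);ey=np.array([-np.sin(yaw),np.cos(yaw)])
c=np.array([.5226,-.2692])
for z in (.192,.08):
 for y in (120,130,133,137):
  P=plane('wrist',[(x,y) for x in (110,463)],z);print(z,y,(P[:,:2]-c)@ex,(P[:,:2]-c)@ey)
E
```

```text
0.192 120 [0.04823125 0.04801002] [-0.09153921  0.10667266]
0.192 130 [0.05372132 0.0534996 ] [-0.09220841  0.10741854]
0.192 133 [0.05538346 0.0551616 ] [-0.09241143  0.10764481]
0.192 137 [0.05761068 0.05738862] [-0.09268377  0.10794835]
0.08 120 [0.05078727 0.05044694] [-0.14243825  0.16247421]
0.08 130 [0.05923272 0.05889166] [-0.14346769  0.16362161]
0.08 133 [0.06178963 0.06144834] [-0.14378    0.1639697]
0.08 137 [0.06521579 0.0648742 ] [-0.14419895  0.16443664]
```

View pics/m3.png

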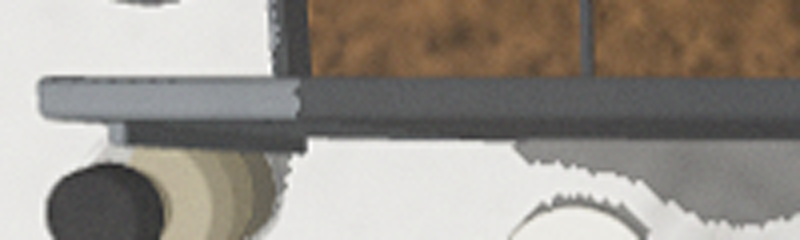

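```bash
python3 - <<'E'
import numpy as np
s=.085;p=None
for th in np.r_[1.48,np.arange(1.4,-.01,-.1)]:
    q=np.array([.0573-s*np.cos(th)+.0065*np.sin(th)+.011,.08+s*np.sin(th)+.0065*np.cos(th)])
    print(round(th,2),q.round(4), None if p is None else np.round(q-p,4));p=q
E
```

```text
1.48 [0.0671 0.1652] None
1.4 [0.0603 0.1649] [-0.0068 -0.0004]
1.3 [0.0518 0.1636] [-0.0084 -0.0012]
1.2 [0.0436 0.1616] [-0.0083 -0.0021]
1.1 [0.0355 0.1587] [-0.008  -0.0029]
1.0 [0.0278 0.155 ] [-0.0077 -0.0037]
0.9 [0.0206 0.1506] [-0.0073 -0.0044]
0.8 [0.0137 0.1455] [-0.0068 -0.0051]
0.7 [0.0075 0.1397] [-0.0063 -0.0058]
0.6 [0.0018 0.1334] [-0.0057 -0.0064]
0.5 [-0.0032  0.1265] [-0.005  -0.0069]
0.4 [-0.0075  0.1191] [-0.0043 -0.0074]
0.3 [-0.011   0.1113] [-0.0035 -0.0078]
0.2 [-0.0137  0.1033] [-0.0027 -0.0081]
0.1 [-0.0156  0.095 ] [-0.0019 -0.0083]
-0.0 [-0.0167  0.0865] [-0.0011 -0.0085]
```

Emit:
send_rows:
  increments:
    - [0,0.004,0,0.05,0]
    - [0,0,0,0.04,0]
    - [0,0,-0.01,0,0]
    - [0,0,-0.01,0,0]
    - [0,0,0,0,0]

```text
clock: 16.68
position: [0.5909, -0.3311, 0.1708]
ee_rot: [0.002, 0.927, 0.374, 0.001]
contact_force: [0.6, -0.6, 0.4]
width: 0.0003
```

```bash
python3 - <<'E'
from h import *
P=manip.get_state()['position']
yaw=np.radians(-46.1);ex=np.array([np.cos(yaw),np.sin(yaw)]);ey=np.array([-np.sin(yaw),np.cos(yaw)])
c=np.array([.5226,-.2692]);print(P,(P[:2]-c)@ex,(P[:2]-c)@ey)
w=manip.get_image("scene")[:,:,::-1]
cv2.imwrite('pics/n_scene.png',cv2.resize(w[60:260,150:350],None,fx=3,fy=3,interpolation=cv2.INTER_CUBIC))
E
```

```text
[ 0.5908787  -0.33110557  0.17078341] 0.09195070230081175 0.006272861485082566
```

View pics/n_scene.png

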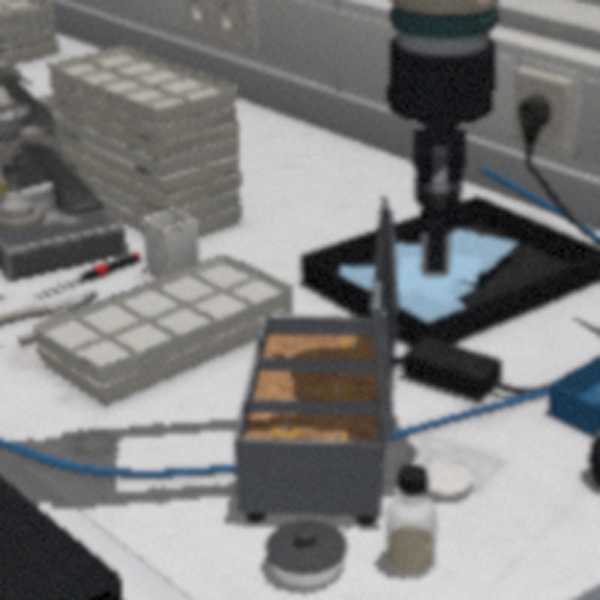

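Emit:
send_rows:
  increments:
    - [0,0,-0.01,0.003,0]
    - [0,0,-0.008,0.003,0]
    - [0,0,-0.006,0,0]
    - [0,0,-0.007,0,0]
    - [0,0,-0.008,0.001,0]
    - [0,0,-0.008,0.002,0]
    - [0,0,0,0,0]

```text
clock: 17.6
position: [0.5571, -0.2966, 0.1586]
ee_rot: [-0.001, 0.927, 0.374, -0.0]
contact_force: [0.4, -0.1, -1.2]
width: -0.0001
```

```bash
python3 - <<'E'
from h import *
P=manip.get_state()['position']
yaw=np.radians(-46.1);ex=np.array([np.cos(yaw),np.sin(yaw)]);ey=np.array([-np.sin(yaw),np.cos(yaw)])
c=np.array([.5226,-.2692]);print(P,(P[:2]-c)@ex,(P[:2]-c)@ey)
w=manip.get_image("scene")[:,:,::-1]
cv2.imwrite('pics/o_scene.png',cv2.resize(w[60:260,150:350],None,fx=3,fy=3,interpolation=cv2.INTER_CUBIC))
E
```

```text
[ 0.55708735 -0.2965995   0.15856042] 0.04365633494432998 0.005851035814168643
```

View pics/o_scene.png

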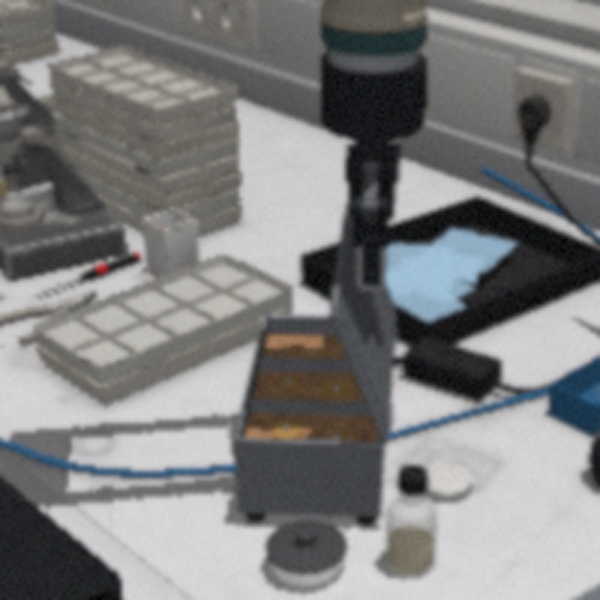

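Emit:
send_rows:
  increments:
    - [0,0,-0.008,0.001,0]
    - [0,0,-0.008,0.003,0]
    - [0,0,-0.007,0.004,0]
    - [0,0,-0.007,0.005,0]
    - [0,0,-0.006,0.006,0]
    - [0,0,-0.006,0.006,0]
    - [0,0,0,0,0]

```text
clock: 18.52
position: [0.5278, -0.2665, 0.1328]
ee_rot: [-0.001, 0.927, 0.374, -0.001]
contact_force: [-0.3, 0.3, -0.3]
width: -0.0001
```

```bash
python3 - <<'E'
from h import *
P=manip.get_state()['position']
yaw=np.radians(-46.1);ex=np.array([np.cos(yaw),np.sin(yaw)]);ey=np.array([-np.sin(yaw),np.cos(yaw)])
c=np.array([.5226,-.2692]);print(P,(P[:2]-c)@ex,(P[:2]-c)@ey)
w=manip.get_image("scene")[:,:,::-1]
cv2.imwrite('pics/p_scene.png',cv2.resize(w[60:260,150:350],None,fx=3,fy=3,interpolation=cv2.INTER_CUBIC))
E
```

```text
[ 0.52782789 -0.26646187  0.13277635] 0.001652064109972707 0.005665586270046519
```

View pics/p_scene.png

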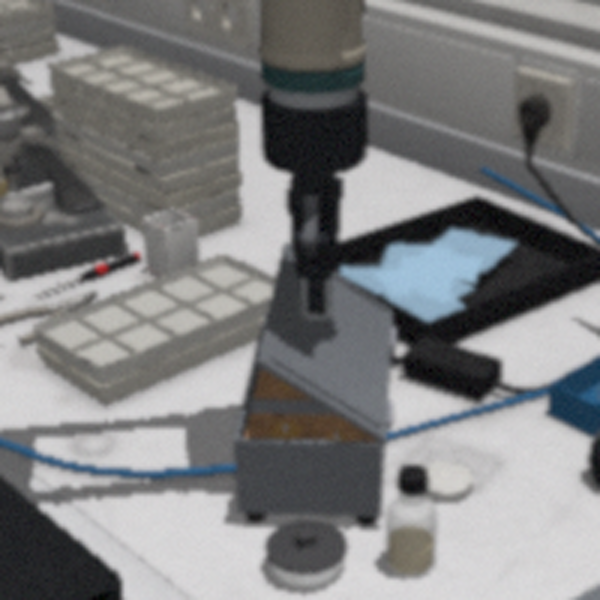

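Right on the arc at about 0.6 rad; continue downward.

Emit:
send_rows:
  increments:
    - [0,0,-0.005,0.007,0]
    - [0,0,-0.004,0.007,0]
    - [0,0,-0.004,0.008,0]
    - [0,0,-0.003,0.008,0]
    - [0,0,-0.002,0.008,0]
    - [0,0,-0.001,0.006,0]
    - [0,0,0,0,0]

```text
clock: 19.45
position: [0.5149, -0.2532, 0.0888]
ee_rot: [-0.001, 0.927, 0.374, -0.001]
contact_force: [-0.5, 0.5, -0.0]
width: 0.0001
```

Emit:
send_rows:
  increments:
    - [0,0,0,0.002,0]
    - [0,0,0,0,0]

```text
clock: 19.7
position: [0.5156, -0.2537, 0.0876]
ee_rot: [0.0, 0.927, 0.374, -0.0]
contact_force: [-0.4, 0.3, -0.1]
width: -0.0004
```

Emit:
send_rows:
  increments:
    - [0,0,0,0.001,0]
    - [0,0,0,0,0]

```text
clock: 19.95
position: [0.5157, -0.2537, 0.0867]
ee_rot: [0.0, 0.927, 0.374, 0.0]
contact_force: [-0.2, -0.2, 0.0]
width: 0.0003
```

Emit:
send_rows:
  increments:
    - [0,0,0,0.001,0]
    - [0,0,0,0,0]

```text
clock: 20.2
position: [0.5157, -0.2537, 0.0865]
ee_rot: [0.0, 0.927, 0.374, 0.0]
contact_force: [-1.0, 0.0, 5.3]
width: 0.0001
```

Emit:
send_rows:
  increments:
    - [0,0,0,0.001,0]
    - [0,0,0,0,0]

```text
clock: 20.45
position: [0.5157, -0.2537, 0.0864]
ee_rot: [0.0, 0.927, 0.374, 0.0]
contact_force: [-2.7, 1.5, 11.3]
width: 0.0001
```

Emit:
send_rows:
  increments:
    - [0,0,0,0.001,0]
    - [0,0,0,0,0]

```text
clock: 20.7
position: [0.5157, -0.2537, 0.0863]
ee_rot: [0.001, 0.927, 0.374, 0.0]
contact_force: [-3.2, 2.3, 15.0]
width: -0.0001
```

Firm stop at z = 86.4 mm (expected 86.5): the lid is flat. Retreat straight up and check.

Emit:
send_rows:
  increments:
    - [0,0,0,-0.02,0]
    - [0,0,0,-0.06,0]
    - [0,0,-0.05,-0.06,0]
    - [0,0,-0.06,0,0]
    - [0,0,-0.06,0,0]
    - [0,0,0,0,0]
    - [0,0,0,0,0]

```text
clock: 21.58
position: [0.4053, -0.1388, 0.2122]
ee_rot: [0.001, 0.927, 0.374, 0.001]
contact_force: [0.7, -0.3, 0.2]
width: -0.0002
```

```bash
python3 - <<'E'
from h import *
w=manip.get_image("wrist")[:,:,::-1];cv2.imwrite('pics/q_wrist.png',w)
w=manip.get_image("scene")[:,:,::-1]
cv2.imwrite('pics/q_scene.png',cv2.resize(w[120:260,200:350],None,fx=4,fy=4,interpolation=cv2.INTER_CUBIC))
t=manip.get_image("top")[115:265,150:350,::-1]
cv2.imwrite('pics/q_top.png',cv2.resize(t,None,fx=4,fy=4,interpolation=cv2.INTER_CUBIC))
E
```

```text
(no output)
```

View pics/q_wrist.png

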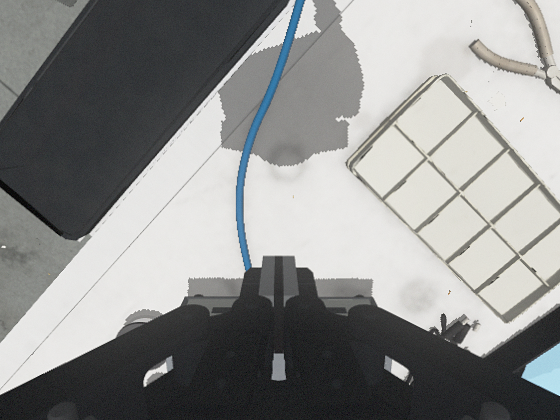

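View pics/q_scene.png

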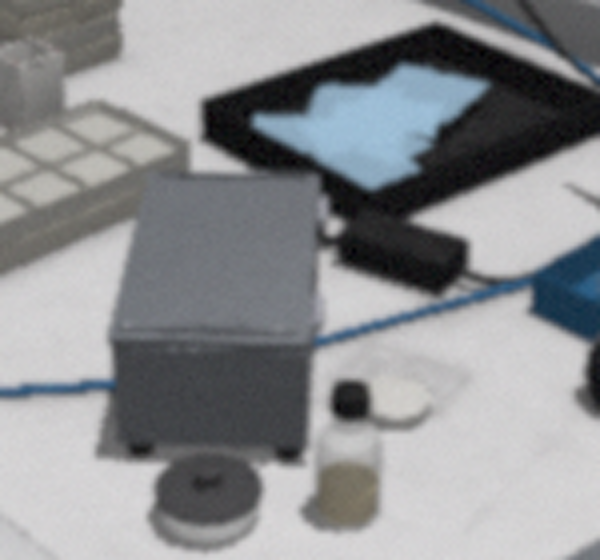

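View pics/q_top.png

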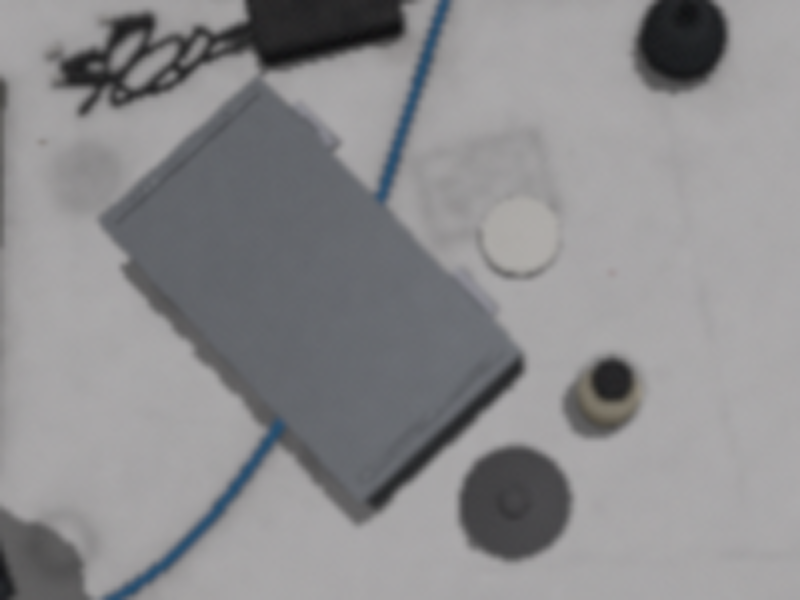

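Emit:
send_rows:
  increments:
    - [0.9,0,-0.02,0,0]
    - [0.9,0,-0.02,0,0]
    - [0.9,0,0,0,0]
    - [0.9,0,0,0,0]
    - [0.9,0,0,0,0]

```text
clock: 22.35
position: [0.3773, -0.1099, 0.2118]
ee_rot: [0.0, 0.927, 0.374, 0.0]
contact_force: [0.6, -0.3, -0.4]
width: 0.0769
```

```bash
python3 - <<'E'
from h import *
w=manip.get_image("wrist")[:,:,::-1]
cv2.imwrite('pics/r_wrist.png',cv2.resize(w[220:370,150:420],None,fx=2.9,fy=2.9,interpolation=cv2.INTER_CUBIC))
E
```

```text
(no output)
```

View pics/r_wrist.png

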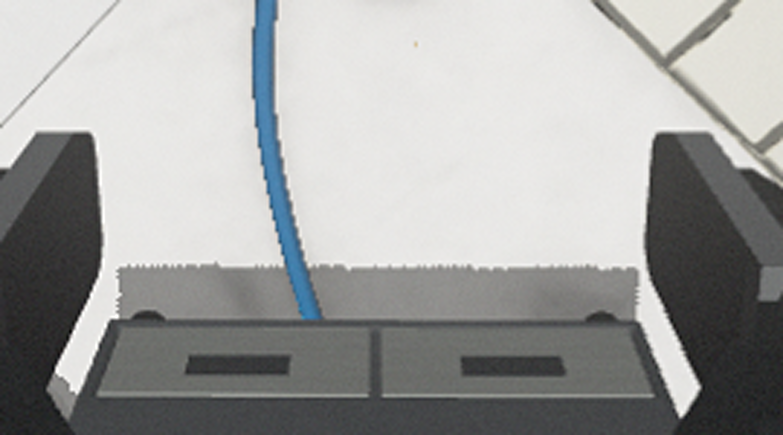

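Both drawers are flush in their frame and the hand is clear, so I'm handing in.

```bash
python3 -c "
from rig import manip
print(manip.sign_off())"
```

```text
the job is handed in; nothing more can be done
None
```

The chest is closed and the job is handed in at about 22 s of the 72 s; `sign_off` reports no verdict.

**Drawers:** I pushed both together with the open fingers. They stopped about 2.5 mm short, probably because a wider part of the gripper met the chest front, though I did not confirm that. I found this by measuring, then pushed each drawer again with the closed fingertips held higher until it hit a hard stop. The drawer fronts then measured within about 1 mm of the front face, and the last picture still shows both flush.

**Lid:** I swung it forward from behind and pressed it down with the fingertips. It stopped hard at 86.4 mm, where 86.5 mm was expected, with about 15 N of downward force on the last press. The scene and top pictures show it flat on the rim.

**Surroundings:** By eye in the top pictures, the chest, dish, bottle and cap are at the same pixels as at the start. The hand finished clear, with the fingertips about 0.21 m up in front of the chest.

**Disagreements:** The top and wrist cameras differed by several millimetres on the chest's position, up to about 10 mm sideways. I worked with a middle value, which was close enough for these pushes. During the first 10 N push on the left drawer, the force reading also had a 3.4 N upward part that I could not explain at the time. It fits the gripper rubbing on the chest.

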